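# Wooden pin from the spring-flap dispenser

## Task

Take the wooden dowel pin out of its blue dispenser: reach in behind the leaning spring flap, push it open towards the front of the dispenser with the fingers, and hold it open while you grip the pin and lift it out. Then stand the pin upright in the round well of the aluminium block and let go; the flap shuts by itself.

Things in the scene. Friction and masses are not known exactly. Their poses are not given: they have to be found in the camera images.
- wood_pin: Brown wooden dowel pin, a cylinder 20 mm in diameter and 45 mm tall, standing upright on the floor of its dispenser, under the clear flap. Origin: centre of its lower end; z along the pin, up. A bare steel pin of the same size stands in the other, identical dispenser and is not wanted.
- wood_bin: Blue open-topped tray with the wooden pin, fixed. Origin: centre of its underside, z up, -x its front, y along the flap's hinge. In mm: outside 104 (x) x 136 (y); inside x -47..47, y +-64; floor 5 thick, front wall 28, sides 40, back wall 60 high. Pin at x -11..-7, y +-10; room for fingers beside it in y. The shut flap covers the pin from above; the tray is open only behind the flap's bar, x 0..47.
- wood_flap (a joint): Clear flap of that tray, in mm 120 wide, 63 long; hinge at x -46, z 30 of the tray, yellow bar, 6 thick, on its upper edge. rad: 0 = shut on its stop, leaning 45 deg to +x over the pin (bar at x -4, z 72; cannot go lower); grows as the bar is pushed to -x from behind; 0.79 upright, 0.9 end. A spring shuts it (1 N at the bar, 2 N at 0.45). With fingers beside the pin the bar is at x about -20, z 85.
- well (a point): Centre of the floor of the round well in the aluminium block. The block is 80 x 80 mm, 16 mm high, fixed to the bench; the well is 37 mm in diameter (slightly wider at the mouth) and 10 mm deep, its floor 6 mm above the bench. z up.

How it is judged (in metres and radians):
On the way, in this order (a step that is already met when the one before it is completed fails the run):
1. the flap is pushed open while the wooden pin still stands in the dispenser (value of joint wood_flap above 0.2 rad and height (world z) of wood_pin below 0.02 m), for 0.1 s.
2. the wooden pin is lifted from the dispenser (height (world z) of wood_pin above 0.05 m), for 0.05 s.
At the end, for the whole second after the job is handed in: The wooden pin stands upright (within about 10 degrees) on the floor of the aluminium block's well (within 12 mm of its centre, lower end within 4 mm of the floor), at rest and released, and the dispenser's flap is shut (under 0.1 rad) (horizontal distance between wood_pin and well below 0.012 m and z of wood_pin in the frame of well between -0.004 and 0.004 m and angle between wood_pin's own z axis and vertical below 0.17 rad and linear speed of wood_pin below 0.02 m/s and value of joint wood_flap below 0.1 rad); the robot touches nothing.
It also fails if it takes over 40 s, if anything falls off the work surface, if the arm or the gripper's body presses on something with over 40 N, if the wrist force passes 120 N, or if a joint passes its speed limit or range.

## Robot

A 6-joint arm with a two-finger parallel gripper is mounted at the origin on a cart in front of the work surface, level with it; the furniture and walls round the work are solid. World frame = base frame: x ahead of the robot, y to its left, z up, the work surface at z = 0. Lengths are in mm, angles in rad, forces in N, time in s.
With the tool pointing down it reaches from about 275 to 750 mm from the base axis. Payload 10.2 kg.
Tool frame: the origin (TCP) lies between the finger pads; the fingertips stand 11 mm ahead of it and the grasp point (between the pads) lies 8 mm behind it; z points along the fingers, x is the direction in which the jaws open and shut, and the axes are right-handed (so a half turn about z gives the same grasp; the last joint's range is limited). The gripper opens to 85 mm and grips with 20 to 120 N. Pads are 22 mm wide; open, the fingers measure 114 mm over their backs; the gripper's body (76 mm by 85 mm) begins 54 mm behind the grasp point. The pads swing forward as they close: fully open they stand 13 mm farther back than shut.
Start: joints at [-1.557, 0.313, 1.498, -0, 1.331, -0.223], TCP at [123.148, -510.358, 216.594] pointing down, gripper open.
Joint ranges: [-2.94, 2.94], [-0.97, 2.17], [0.19, 2.56], [-1.23, 4.37], [0.02, 3.11], [-2.88, 2.88]. Speed limits (rad/s): [2.39, 2.39, 3.01, 3.14, 3.14, 3.14].

## Interface

Orientations are given as a unit quaternion [w, x, y, z].
In Python, from rig import manip gives the robot as it stands. The module is installed in compiled form; this text tells all that it offers.
- The arm moves only by the shell command python3 -m inch 'ROWS' [FORCE]. ROWS is text: rows parted by semicolons, each of 7 numbers parted by spaces: the shift along the tool's x, y, z in mm, then the turn, a rotation vector about the tool's x, y, z in rad, then the finger opening in mm, from 0 to 85.4. A call has 1 to 20 rows; each row shifts and turns the commanded pose from where the row before left it, along the tool's axes as they then stand; what a row does not reach is not made up. A row lasts 1/12 s, in which the tool goes at most 41.7 mm and 7.16 degrees, less where a joint would pass 70% of its speed; a pose out of reach is approached as far as the arm can. A call is refused whole if a number of a shift passes 41.7 or a number of a turn 0.125, either way. A call with a gripper value outside its range is refused whole. The fingers move at their own pace and stop on an object; FORCE is the grip in N (left out, the last holds). Time passes only in rows, so rows that do not move let the fingers close. It gives the time, the measured TCP pose, the force and the opening at its end, in the units of the state.
- manip.read_state(): the state, without advancing time (a new reading comes with each control period).
- manip.snapshot(name): name is "scene" or "top" or "wrist"; returns (picture, depth): 384x512x3 uint8, red, green, blue; 384x512 float32, mm along the optical axis (not along the pixel's ray), 0 where there is no reading.
- manip.camera_info(name): a dict with "fx", "fy", "cx", "cy" (pixels), "rvec" (rotation vector, rad) and "tvec" (3), from world to camera coordinates, as OpenCV has them. Camera axes: x right, y down, z forward; pixel columns grow to the right and rows downward; lengths in mm; the calibration is good to about 2 mm. A picture is of the moment at which its call begins: read the wrist's pose just before it. camera_info takes no time and is no camera call; for the wrist camera it gives the pose at the moment of the call.
- manip.hand_in(): hands the job in, once; it reports no verdict.
The state is a dict: "t": time; "q": joint angles; "dq": joint speeds; "joint_torque": joint torques, N m; "position": TCP position; "tool_rot": TCP orientation; "ft_force": force on the tool from outside, world axes, zero at the start; "ft_torque": the same for the moment, N m; "width": opening from 0.0 (shut) to 1.0 (fully open).
Only numpy, scipy, OpenCV 4.12 (cv2) and the standard library are available. Lean on these libraries where they do the work, as an engineer would, in place of code of your own. Each camera call takes 0.05 s, during which the arm holds its last target.

## Working session

There is one attempt and no reset: what is moved stays moved. The work goes in short steps, Python scripts to look and compute and a shell command to move; the robot and the scene stay as the last step left them, time stands still between calls to the robot, and variables do not carry over. Pictures are saved under pics/ and viewed, and the job is handed in when it is done.

```bash
mkdir -p pics; ls; python3 - <<'E'
from rig import manip
import cv2
print(manip.read_state())
for n in ("scene","top","wrist"):
    print(n,manip.camera_info(n))
for n in ("scene","top"):
    p,d=manip.snapshot(n)
    cv2.imwrite(f"pics/{n}0.png",p[:,:,::-1]); import numpy as np; np.save(f"pics/{n}0.npy",d)
E
```

```text
pics
{'t': 0.0, 'q': array([-1.55740777e+00,  3.13483686e-01,  1.49843519e+00,  1.06925214e-05,
        1.33100703e+00, -2.23419889e-01]), 'dq': array([-1.11869146e-03,  1.38417904e-03, -4.51361223e-04, -9.89713990e-05,
        1.89740306e-04, -4.87869731e-05]), 'joint_torque': array([-2.04847056e-03, -4.12263644e+01, -2.59745264e+01, -2.89506679e-04,
        4.10030087e-03,  1.15708019e-06]), 'position': array([ 123.142742  , -510.07022728,  216.01856895]), 'tool_rot': array([-5.21454383e-04,  7.85683881e-01, -6.18627832e-01, -4.15330176e-04]), 'ft_force': array([0.36412634, 0.01326313, 0.06224009]), 'ft_torque': array([0.07366105, 0.00717695, 0.0455815 ]), 'width': 1.0008134313709527}
scene {'fx': 349.90136917001985, 'fy': 349.90136917001985, 'cx': 254.64525700908493, 'cy': 188.60171342950588, 'rvec': array([ 0.82880846, -2.59490628,  1.0629482 ]), 'tvec': array([394.58396524, 210.6262499 , 829.54791078])}
top {'fx': 472.27515904601444, 'fy': 472.27515904601444, 'cx': 263.4794066739373, 'cy': 194.4466050617806, 'rvec': array([ 2.18383421, -2.12226322,  0.14932953]), 'tvec': array([  28.8304672 ,  448.65962894, 1511.34726421])}
wrist {'fx': 265.27643964317923, 'fy': 265.27643964317923, 'cx': 257.019965836677, 'cy': 185.31061599147438, 'rvec': array([-2.29982088,  1.81126443,  0.23942788]), 'tvec': array([-524.67228034,  -33.30578012,  378.9173095 ])}
```

View pics/scene0.png

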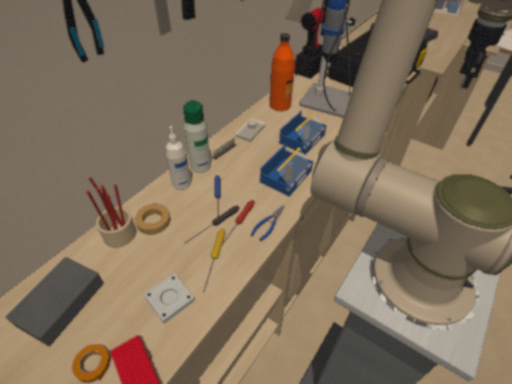

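View pics/top0.png

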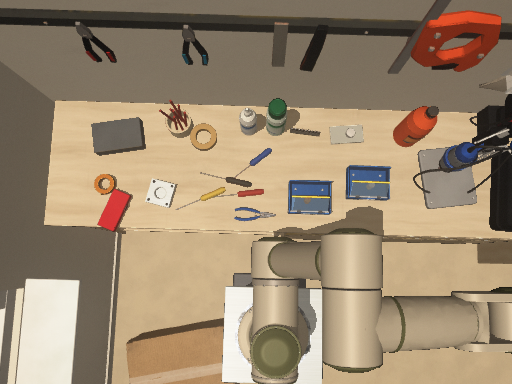

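```bash
cat > h.py <<'E'
import numpy as np, cv2
from rig import manip
def cam(n):
    c=manip.camera_info(n); R=cv2.Rodrigues(np.array(c['rvec']))[0]
    return np.array([[c['fx'],0,c['cx']],[0,c['fy'],c['cy']],[0,0,1]]),R,np.array(c['tvec']).reshape(3)
def ray(n,u,v,z,C=None):
    K,R,t=C or cam(n); o=-R.T@t; d=R.T@np.linalg.solve(K,[u,v,1.]); return o+d*(z-o[2])/d[2]
def proj(n,P,C=None):
    K,R,t=C or cam(n); p=K@(R@np.array(P,float)+t); return p[:2]/p[2]
E
python3 - <<'E'
import cv2
a=cv2.imread('pics/top0.png')
c=a[155:225,280:400]; cv2.imwrite('pics/c1.png',cv2.resize(c,None,fx=6,fy=6,interpolation=cv2.INTER_CUBIC))
c=a[165:225,130:190]; cv2.imwrite('pics/c2.png',cv2.resize(c,None,fx=8,fy=8,interpolation=cv2.INTER_CUBIC))
E
```

```text
(no output)
```

View pics/c1.png

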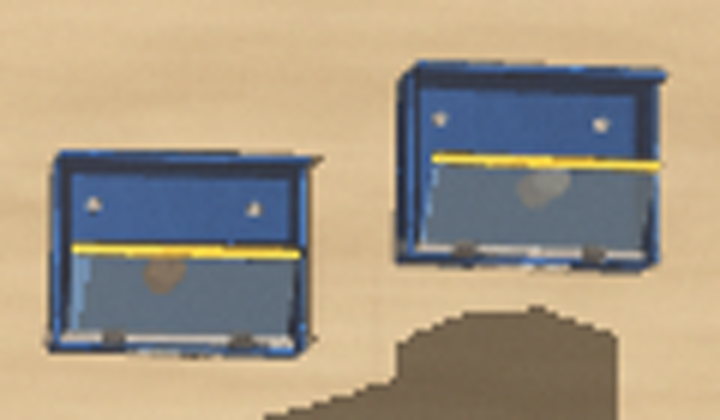

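View pics/c2.png

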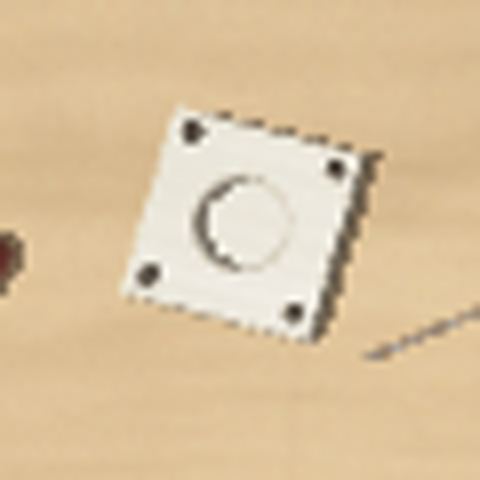

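```bash
python3 - <<'E'
from h import *
C=cam('top')
r=lambda u,v,z:ray('top',u,v,z,C)
c1=lambda u,v:((u+.5)/6+280-.5,(v+.5)/6+155-.5)
c2=lambda u,v:((u+.5)/8+130-.5,(v+.5)/8+165-.5)
print('bar',r(*c1(73,249),73),r(*c1(298,255),73))
print('back top corners',r(*c1(57,156),60),r(*c1(312,161),60))
print('front top',r(*c1(50,347),28),r(*c1(300,353),28))
print('pin top',r(*c1(167,273),50), 'pin mid',r(*c1(165,276),40))
print('well',r(*c2(245,222),16)); print('blk',[r(*c2(*p),16) for p in((180,107),(363,155),(312,340),(127,295))])
E
```

```text
bar [439.20405521 -48.07220015  73.        ] [ 439.4498243  -167.10538425   73.        ]
back top corners [490.94119383 -39.29633528  60.        ] [ 492.20944354 -175.97840571   60.        ]
front top [391.28633641 -39.483168    28.        ] [ 391.9198818  -175.10548718   28.        ]
pin top [ 430.76219516 -100.18046669   50.        ] pin mid [ 430.36227591 -100.08430618   40.        ]
well [446.81554626 381.76635427  16.        ]
blk [array([493.96234312, 411.34390472,  16.        ]), array([476.10622404, 334.76352223,  16.        ]), array([398.83570969, 351.53939304,  16.        ]), array([415.19835719, 428.3742952 ,  16.        ])]
```

```bash
python3 -m inch '0 0 0 0 0 0.119 60; 0 0 0 0 0 0.118 60; -22.4 -19 -2 0 0 0 60; -22.4 -19 -2 0 0 0 60; -22.4 -19 -2 0 0 0 60; -22.4 -19 -2 0 0 0 60; -22.4 -19 -2 0 0 0 60; -22.4 -19 -2 0 0 0 60; -22.4 -19 -2 0 0 0 60; -22.4 -19 -2 0 0 0 60; -22.4 -19 -2 0 0 0 60; -22.4 -19 -2 0 0 0 60; -22.4 -19 -2 0 0 0 60; -22.4 -19 -2 0 0 0 60; -22.4 -19 -2 0 0 0 60; -22.4 -19 -2 0 0 0 60; -22.4 -19 -2 0 0 0 60; -22.4 -19 -2 0 0 0 60; -22.4 -19 -2 0 0 0 60; 0 0 0 0 0 0 60' 60
cat > st.py <<'E'
from h import *
from scipy.spatial.transform import Rotation as Ro
s=manip.read_state(); q=s['tool_rot']
print(s['t'],s['position'].round(1),s['ft_force'].round(1),round(s['width']*85.4,1)); print(Ro.from_quat([q[1],q[2],q[3],q[0]]).as_matrix().round(4))
E
python3 st.py; python3 - <<'E'
from h import *
K,R,t=cam('wrist'); print('campos',-R.T@t); print(R)
p,d=manip.snapshot('wrist'); cv2.imwrite('pics/w1.png',p[:,:,::-1]); np.save('pics/w1.npy',d)
np.savez('pics/w1cam.npz',K=K,R=R,t=t)
E
```

```text
t: 1.77
position: [448.1, -126.5, 250.6]
tool_rot: [-0.001, 0.708, -0.706, -0.0]
ft_force: [0.2, -0.2, 0.3]
width: 0.702
1.7667 [ 448.1 -126.5  250.6] [ 0.2 -0.2  0.3] 60.0
[[ 3.7e-03 -1.0e+00  6.0e-04]
 [-1.0e+00 -3.7e-03  1.0e-03]
 [-1.0e-03 -6.0e-04 -1.0e+00]]
campos [ 513.62031813 -126.55215001  408.64909418]
[[ 3.29256172e-03 -9.99994206e-01 -8.63807080e-04]
 [-9.66136370e-01 -3.40395382e-03  2.58009548e-01]
 [-2.58010993e-01 -1.49569226e-05 -9.66141981e-01]]
```

```bash
python3 -c "
import cv2
a=cv2.imread('pics/w1.png'); cv2.imwrite('pics/w1b.png',cv2.resize(a,(768,576),interpolation=cv2.INTER_CUBIC))"
```

```text
(no output)
```

View pics/w1b.png

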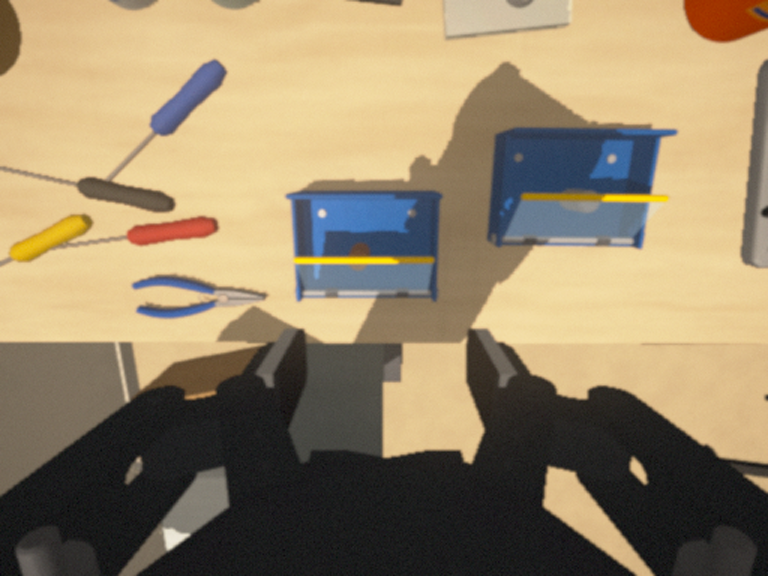

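```bash
python3 - <<'E'
import cv2
a=cv2.imread('pics/w1.png'); cv2.imwrite('pics/w1c.png',cv2.resize(a[120:205,185:300],None,fx=6.5,fy=6.5,interpolation=cv2.INTER_CUBIC))
E
python3 st.py
```

```text
1.8167 [ 447.  -128.   250.3] [-0.7 -0.8 -0.2] 60.1
[[ 3.3e-03 -1.0e+00 -4.0e-04]
 [-1.0e+00 -3.3e-03  4.0e-04]
 [-4.0e-04  4.0e-04 -1.0e+00]]
```

View pics/w1c.png

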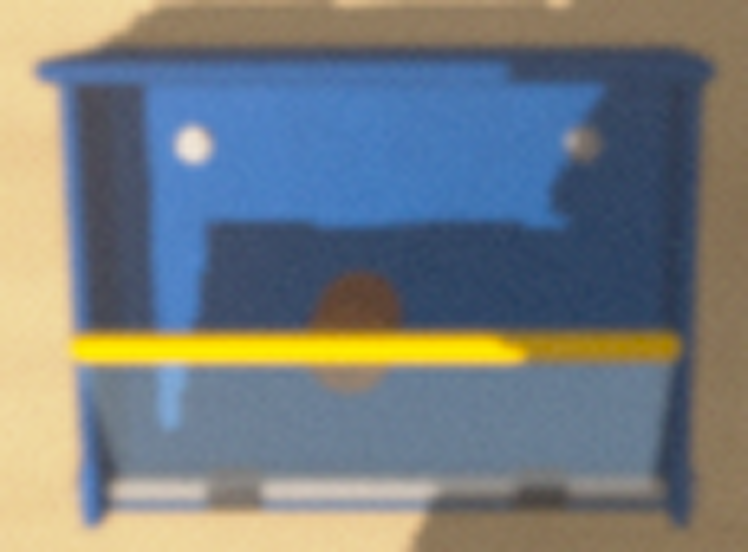

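```bash
python3 - <<'E'
from h import *
z=np.load('pics/w1cam.npz'); C=(z['K'],z['R'],z['t'])
f=lambda u,v:((u+.5)/6.5+185-.5,(v+.5)/6.5+120-.5)
g=lambda u,v,h:ray('',*f(u,v),h,C).round(1)
print('bar',g(72,348,73),g(682,348,73))
print('back ends',g(40,68,60),g(710,72,60))
print('back floor edge?', g(145,86,60),g(600,86,60))
print('front', g(92,520,28),g(682,520,28), 'side top l/r', g(70,200,40),g(700,200,40))
for p in [(434,-100),(434,-104)]:
  for h in (5,50):
    for a in range(0,360,90):
      P=proj('',[p[0]+10*np.cos(np.radians(a)),p[1]+10*np.sin(np.radians(a)),h],C); print(p,h,a,((P-[184.5,119.5])*6.5-.5).round(0))
P=proj('',[440,-107,73],C);print(((P-[184.5,119.5])*6.5-.5).round(0))
E
```

```text
bar [440.  -47.1  73. ] [ 440.5 -168.5   73. ]
back ends [493.9 -40.9  60. ] [ 493.6 -173.7   60. ]
back floor edge? [490.5 -61.5  60. ] [ 490.8 -152.    60. ]
front [389.4 -38.8  28. ] [ 389.9 -175.6   28. ] side top l/r [465.2 -40.7  40. ] [ 465.6 -175.4   40. ]
(434, -100) 5 0 [359. 271.]
(434, -100) 5 90 [318. 312.]
(434, -100) 5 180 [360. 354.]
(434, -100) 5 270 [402. 313.]
(434, -100) 50 0 [346. 307.]
(434, -100) 50 90 [299. 353.]
(434, -100) 50 180 [347. 399.]
(434, -100) 50 270 [393. 354.]
(434, -104) 5 0 [376. 271.]
(434, -104) 5 90 [335. 312.]
(434, -104) 5 180 [377. 354.]
(434, -104) 5 270 [419. 313.]
(434, -104) 50 0 [365. 307.]
(434, -104) 50 90 [318. 353.]
(434, -104) 50 180 [366. 399.]
(434, -104) 50 270 [412. 354.]
[373. 349.]
```

```bash
python3 -m inch '-13.7 -8.5 0 0 0 0 56; -13.6 -8.5 0 0 0 0 56; 0 0 25 0 0 0 56; 0 0 25 0 0 0 56; 0 0 25 0 0 0 56; 0 0 25 0 0 0 56; 0 0 10 0 0 0 56; 0 0 0 0 0 0 56; 0 0 0 0 0 0 56'; python3 st.py;  python3 - <<'E'
from h import *
K,R,t=cam('wrist')
p,d=manip.snapshot('wrist'); cv2.imwrite('pics/w2.png',cv2.resize(p[:,:,::-1],(768,576),interpolation=cv2.INTER_CUBIC))
np.savez('pics/w2cam.npz',K=K,R=R,t=t)
E
```

```text
t: 2.57
position: [462.9, -102.9, 140.6]
tool_rot: [-0.0, -0.707, 0.707, 0.0]
ft_force: [0.3, -0.2, 0.9]
width: 0.655
2.5667 [ 462.9 -102.9  140.6] [ 0.3 -0.2  0.9] 56.0
[[-1.e-03 -1.e+00 -7.e-04]
 [-1.e+00  1.e-03  2.e-04]
 [-2.e-04  7.e-04 -1.e+00]]
```

View pics/w2.png

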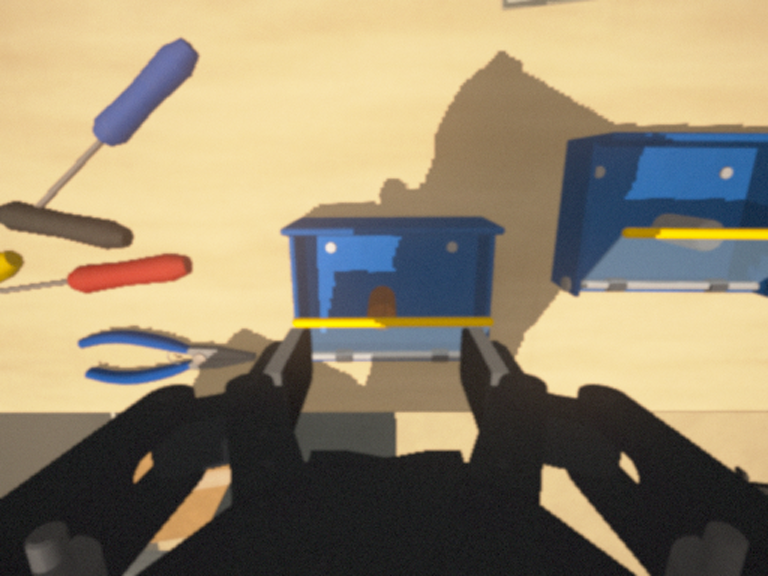

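```bash
python3 - <<'E'
from h import *
z=np.load('pics/w2cam.npz'); C=(z['K'],z['R'],z['t'])
print(-C[1].T@C[2])
for u,v,h in [(383,305,20),(368,305,20),(397,305,20),(382.5,287,5),(293,323,73),(494,323,73)]: print(u,ray('',u/1.5-.17,v/1.5-.17,h,C).round(1))
E
```

```text
[ 528.59631057 -103.12769726  298.61641054]
383 [ 433.3 -100.9   20. ]
368 [433.3 -89.8  20. ]
397 [ 433.3 -111.3   20. ]
382.5 [ 442.8 -100.5    5. ]
293 [440.  -46.8  73. ]
494 [ 439.9 -168.5   73. ]
```

```bash
python3 -m inch '-2.2 -1 0 0 0 0 56; 0 0 20 0 0 0 56; 0 0 20 0 0 0 56; 0 0 20 0 0 0 56; 0 0 20 0 0 0 56; 0 0 20 0 0 0 56; 0 0 10 0 0 0 56; 0 0 0 0 0 0 56; 0 0 0 0 0 0 56; 0 0 0 0 0 0 56'; python3 st.py;  python3 - <<'E'
from h import *
for n in ('wrist','scene'):
    p,d=manip.snapshot(n); cv2.imwrite(f'pics/{n}3.png',cv2.resize(p[:,:,::-1],(768,576),interpolation=cv2.INTER_CUBIC))
E
```

```text
t: 3.45
position: [465.1, -100.5, 31.9]
tool_rot: [0.0, -0.707, 0.707, -0.001]
ft_force: [0.2, 0.3, 1.4]
width: 0.656
3.45 [ 465.1 -100.5   31.9] [0.2 0.3 1.4] 56.0
[[-1.0e-04 -1.0e+00  2.1e-03]
 [-1.0e+00  1.0e-04 -1.0e-03]
 [ 1.0e-03 -2.1e-03 -1.0e+00]]
```

View pics/wrist3.png

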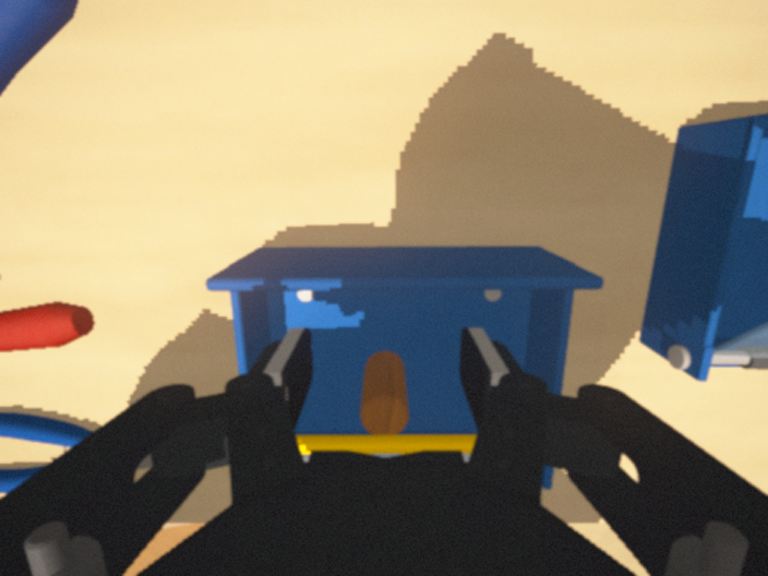

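```bash
python3 -m inch '0 5 0 0 0 0 56; 0 5 0 0 0 0 56; 0 5 0 0 0 0 56; 0 4 0 0 0 0 56; 0 4 0 0 0 0 56; 0 4 0 0 0 0 56; 0 4 0 0 0 0 56; 0 0 0 0 0 0 56; 0 0 0 0 0 0 56; 0 0 0 0 0 0 56'; python3 st.py;  python3 - <<'E'
from h import *
for n in ('wrist','scene'):
    p,d=manip.snapshot(n)
    if n=='scene': p=p[110:230,220:380]
    cv2.imwrite(f'pics/{n}4.png',cv2.resize(p[:,:,::-1],(768,576),interpolation=cv2.INTER_CUBIC))
E
```

```text
t: 4.38
position: [433.0, -100.0, 30.4]
tool_rot: [-0.0, -0.707, 0.707, 0.0]
ft_force: [1.5, -0.6, 1.2]
width: 0.657
4.3833 [ 433.  -100.    30.4] [ 1.5 -0.6  1.2] 56.1
[[-3.e-04 -1.e+00 -6.e-04]
 [-1.e+00  3.e-04  3.e-04]
 [-3.e-04  6.e-04 -1.e+00]]
```

View pics/wrist4.png

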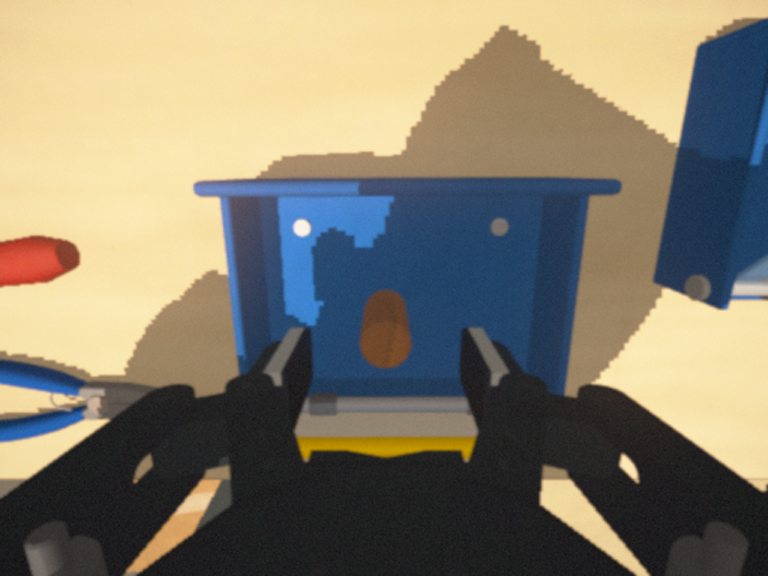

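View pics/scene4.png

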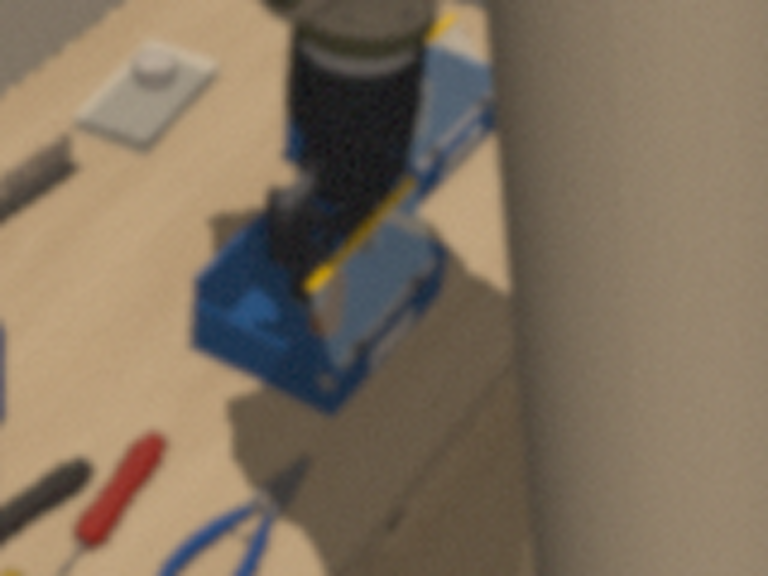

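```bash
python3 - <<'E'
from h import *
C=cam('wrist')
for u,v,h in [(386,343,50),(386,367,50),(386,318,50),(361,343,50),(411,343,50),(384,290,5)]: print(u,v,ray('',u/1.5-.17,v/1.5-.17,h,C).round(1))
E
python3 st.py
```

```text
386 343 [ 436.4 -100.3   50. ]
386 367 [ 426.5 -100.3   50. ]
386 318 [ 446.4 -100.3   50. ]
361 343 [436.4 -90.9  50. ]
411 343 [ 436.4 -109.7   50. ]
384 290 [443.7 -99.3   5. ]
4.4833 [ 433.1 -100.    30.4] [ 3.  -0.9  0.1] 56.2
[[-2.e-04 -1.e+00 -6.e-04]
 [-1.e+00  2.e-04  3.e-04]
 [-3.e-04  6.e-04 -1.e+00]]
```

```bash
python3 -m inch '0 -1.5 0 0 0 0 40; 0 0 0 0 0 0 28; 0 0 0 0 0 0 18; 0 0 0 0 0 0 10; 0 0 0 0 0 0 10; 0 0 0 0 0 0 10; 0 0 0 0 0 0 10; 0 0 0 0 0 0 10; 0 0 0 0 0 0 10; 0 0 0 0 0 0 10' 60; python3 st.py
```

```text
t: 5.32
position: [435.2, -100.3, 31.0]
tool_rot: [0.0, -0.707, 0.707, -0.001]
ft_force: [4.0, 0.1, 6.3]
width: 0.175
5.3167 [ 435.2 -100.3   31. ] [4.  0.1 6.3] 15.0
[[-3.0e-04 -1.0e+00  1.2e-03]
 [-1.0e+00  3.0e-04 -4.0e-04]
 [ 4.0e-04 -1.2e-03 -1.0e+00]]
```

```bash
python3 -m inch '0 0 0 0 0 0 10; 0 0 0 0 0 0 10'; python3 st.py; python3 - <<'E'
from h import *
p,d=manip.snapshot('wrist'); cv2.imwrite(f'pics/w5.png',cv2.resize(p[:,:,::-1],(768,576),interpolation=cv2.INTER_CUBIC))
E
```

```text
t: 5.48
position: [435.3, -100.3, 31.1]
tool_rot: [0.0, -0.707, 0.707, -0.001]
ft_force: [1.9, -0.5, 6.9]
width: 0.171
5.4833 [ 435.3 -100.3   31.1] [ 1.9 -0.5  6.9] 14.6
[[-3.0e-04 -1.0e+00  1.3e-03]
 [-1.0e+00  3.0e-04 -5.0e-04]
 [ 5.0e-04 -1.3e-03 -1.0e+00]]
```

View pics/w5.png

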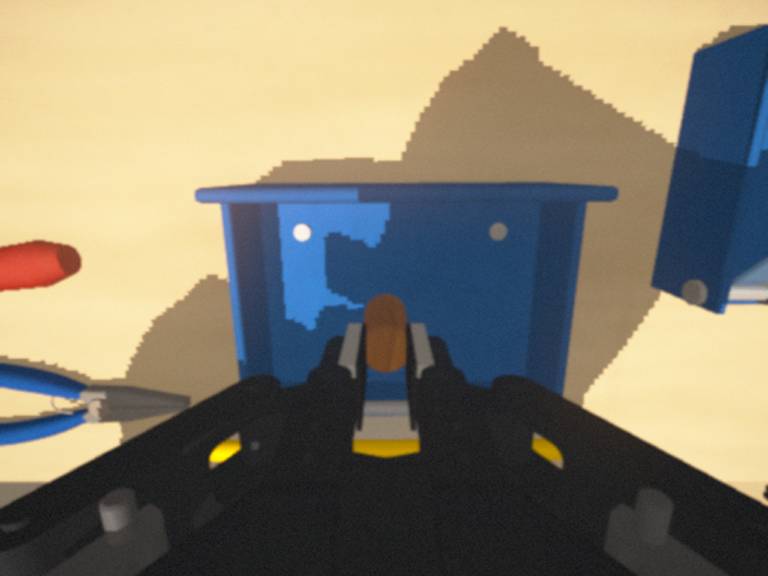

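```bash
python3 -m inch '0 0 -5 0 0 0 10; 0 0 -10 0 0 0 10; 0 0 -12 0 0 0 10; 0 0 -12 0 0 0 10; 0 0 -12 0 0 0 10; 0 0 -12 0 0 0 10; 0 0 -12 0 0 0 10; 0 0 -12 0 0 0 10; 0 0 -15 0 0 0 10; 0 0 -20 0 0 0 10; 0 0 -20 0 0 0 10; 0 0 0 0 0 0 10; 0 0 0 0 0 0 10'; python3 st.py; python3 - <<'E'
from h import *
for n in ('wrist','scene'):
    p,d=manip.snapshot(n)
    if n=='scene': p=p[50:230,180:420]
    cv2.imwrite(f'pics/{n}6.png',cv2.resize(p[:,:,::-1],(768,576),interpolation=cv2.INTER_CUBIC))
E
```

```text
t: 6.62
position: [434.4, -100.0, 172.8]
tool_rot: [-0.0, -0.707, 0.707, 0.0]
ft_force: [0.2, 0.6, -0.4]
width: 0.177
6.6167 [ 434.4 -100.   172.8] [ 0.2  0.6 -0.4] 15.1
[[-2.e-04 -1.e+00 -2.e-04]
 [-1.e+00  2.e-04 -0.e+00]
 [ 0.e+00  2.e-04 -1.e+00]]
```

View pics/wrist6.png

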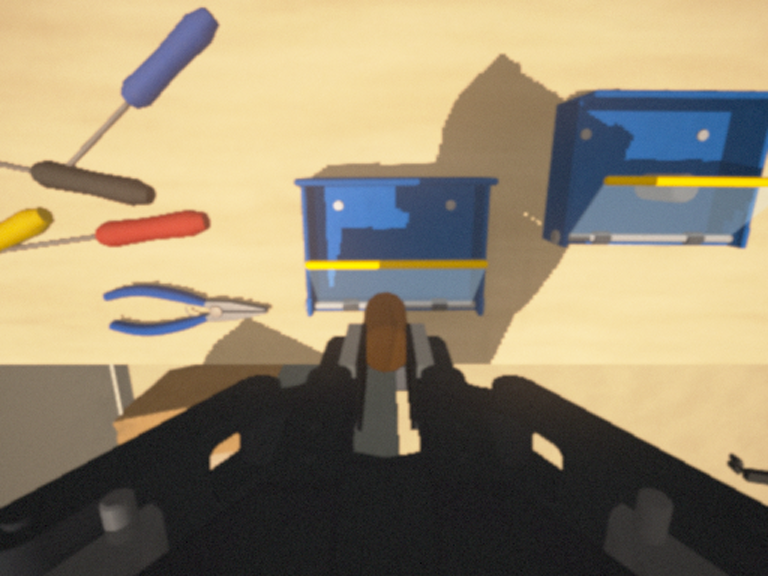

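View pics/scene6.png

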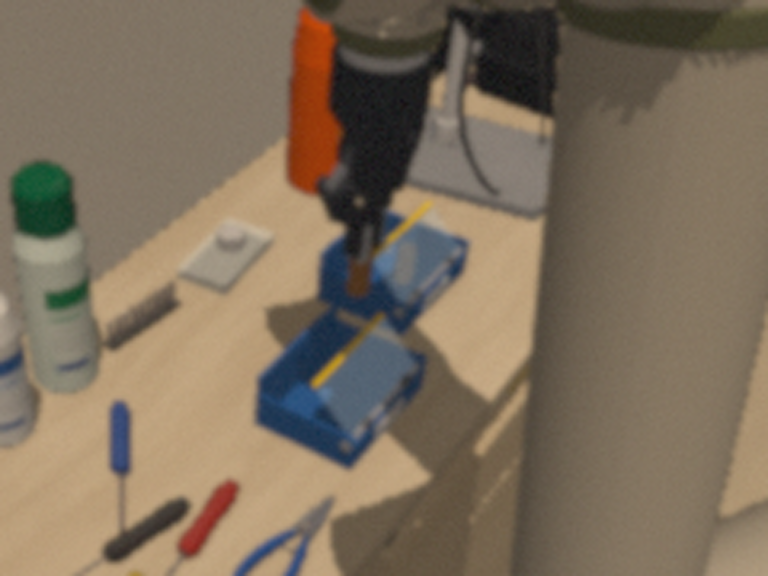

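```bash
python3 -m inch '-12 0 0 0 0 0 10; -24 -0.7 0 0 0 0 10; -24 -0.7 0 0 0 0 10; -24 -0.7 0 0 0 0 10; -24 -0.7 0 0 0 0 10; -24 -0.7 0 0 0 0 10; -24 -0.7 0 0 0 0 10; -24 -0.7 0 0 0 0 10; -24 -0.7 0 0 0 0 10; -24 -0.7 0 0 0 0 10; -24 -0.7 0 0 0 0 10; -24 -0.7 0 0 0 0 10; -24 -0.7 0 0 0 0 10; -24 -0.7 0 0 0 0 10; -24 -0.7 0 0 0 0 10; -24 -0.7 0 0 0 0 10; -24 -0.7 0 0 0 0 10; -24 -0.7 0 0 0 0 10; -12 0 0 0 0 0 10; 0 0 0 0 0 0 10'; python3 -m inch '0 0 0 0 0 0 10; 0 0 0 0 0 0 10';python3 st.py; python3 - <<'E'
from h import *
K,R,t=cam('wrist')
p,d=manip.snapshot('wrist'); cv2.imwrite(f'pics/w7.png',cv2.resize(p[:,:,::-1],(768,576),interpolation=cv2.INTER_CUBIC))
np.savez('pics/w7cam.npz',K=K,R=R,t=t)
E
```

```text
t: 8.38
position: [445.6, 333.7, 171.6]
tool_rot: [0.001, 0.708, -0.706, -0.0]
ft_force: [-1.0, -0.7, -1.2]
width: 0.171
t: 8.55
position: [446.5, 331.0, 172.3]
tool_rot: [-0.001, -0.707, 0.707, 0.0]
ft_force: [0.6, 1.0, 0.0]
width: 0.172
8.55 [446.5 331.  172.3] [0.6 1.  0. ] 14.7
[[-7.e-04 -1.e+00 -8.e-04]
 [-1.e+00  7.e-04 -7.e-04]
 [ 7.e-04  8.e-04 -1.e+00]]
```

View pics/w7.png

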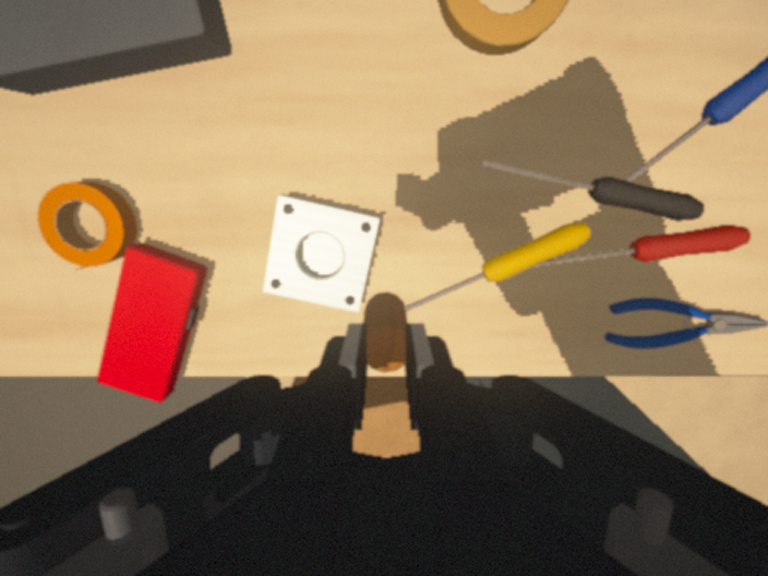

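```bash
python3 - <<'E'
from h import *
z=np.load('pics/w7cam.npz'); C=(z['K'],z['R'],z['t'])
f=lambda u,v,h:ray('',u/1.5-.17,v/1.5-.17,h,C).round(1)
print('well',f(321,254,16),f(319.8,255,16))
print('pin bottom edge',f(386,293,172.3-25), 'pin top c', f(386,345,172.3+20))
E
```

```text
well [448.  382.9  16. ] [447.2 383.9  16. ]
pin bottom edge [455.7 330.7 147.3] pin top c [449.2 330.8 192.3]
```

```bash
python3 -m inch '-17 -0.3 0 0 0 0 10; -17 -0.3 0 0 0 0 10; -17.6 0 0 0 0 0 10; 0 0 15 0 0 0 10; 0 0 20 0 0 0 10; 0 0 20 0 0 0 10; 0 0 20 0 0 0 10; 0 0 20 0 0 0 10; 0 0 12 0 0 0 10; 0 0 5 0 0 0 10; 0 0 0 0 0 0 10; 0 0 0 0 0 0 10; 0 0 0 0 0 0 10'; python3 st.py; python3 - <<'E'
from h import *
K,R,t=cam('wrist')
p,d=manip.snapshot('wrist'); cv2.imwrite(f'pics/w8.png',cv2.resize(p[:,:,::-1],(768,576),interpolation=cv2.INTER_CUBIC))
np.savez('pics/w8cam.npz',K=K,R=R,t=t)
E
```

```text
t: 9.68
position: [448.0, 383.7, 61.9]
tool_rot: [0.001, -0.707, 0.707, -0.0]
ft_force: [-0.1, 0.4, 0.7]
width: 0.174
9.6833 [448.  383.7  61.9] [-0.1  0.4  0.7] 14.9
[[-4.0e-04 -1.0e+00  1.9e-03]
 [-1.0e+00  4.0e-04  1.0e-03]
 [-1.0e-03 -1.9e-03 -1.0e+00]]
```

View pics/w8.png

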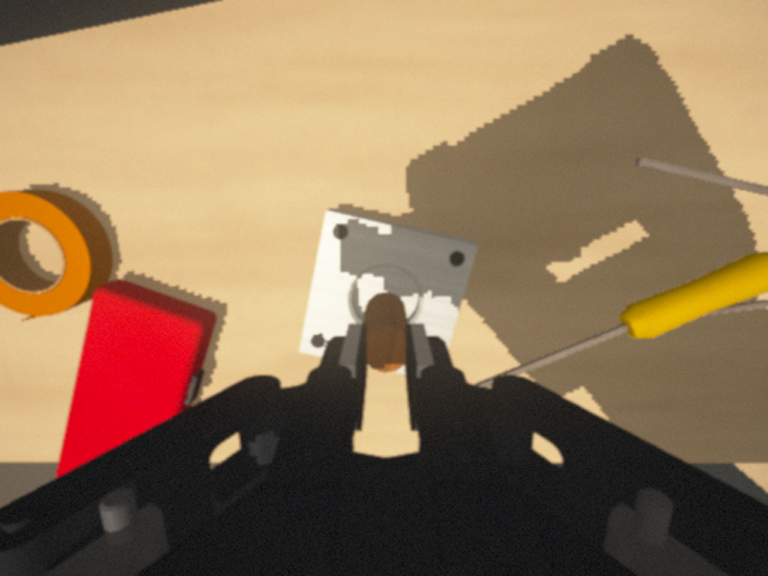

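```bash
python3 - <<'E'
from h import *
z=np.load('pics/w8cam.npz'); C=(z['K'],z['R'],z['t'])
f=lambda u,v,h:ray('',u/1.5-.17,v/1.5-.17,h,C).round(1)
print(f(386,264,16),f(350,300,16),f(422,300,16),'pin edge',f(386,293,61.9-26))
E
```

```text
[466.8 383.5  16. ] [446.9 402.9  16. ] [446.9 364.1  16. ] pin edge [456.9 383.5  35.9]
```

```bash
python3 -m inch '0 0 8 0 0 0 10; 0 0 8 0 0 0 10; 0 0 7 0 0 0 10; 0 0 3 0 0 0 10; 0 0 1 0 0 0 10; 0 0 0 0 0 0 10; 0 0 0 0 0 0 10; 0 0 0 0 0 0 10'; python3 st.py
```

```text
t: 10.4
position: [447.5, 383.6, 33.9]
tool_rot: [0.0, -0.707, 0.707, -0.0]
ft_force: [-0.1, 0.2, 0.4]
width: 0.174
10.4 [447.5 383.6  33.9] [-0.1  0.2  0.4] 14.8
[[-2.e-04 -1.e+00  6.e-04]
 [-1.e+00  2.e-04  3.e-04]
 [-3.e-04 -6.e-04 -1.e+00]]
```

```bash
python3 -m inch '0 0 1 0 0 0 10; 0 0 0.5 0 0 0 10; 0 0 0 0 0 0 10; 0 0 0 0 0 0 10'; python3 -m inch '0 0 0.5 0 0 0 10; 0 0 0 0 0 0 10; 0 0 0 0 0 0 10';python3 -m inch '0 0 0.5 0 0 0 10; 0 0 0 0 0 0 10; 0 0 0 0 0 0 10'
```

```text
t: 10.73
position: [447.4, 383.5, 32.2]
tool_rot: [0.0, -0.707, 0.707, -0.0]
ft_force: [-0.3, 0.4, 0.0]
width: 0.171
t: 10.98
position: [447.7, 383.6, 32.1]
tool_rot: [0.001, -0.707, 0.707, -0.0]
ft_force: [-0.3, 0.9, 5.0]
width: 0.17
t: 11.23
position: [448.0, 383.8, 32.0]
tool_rot: [0.001, -0.707, 0.707, -0.0]
ft_force: [0.4, -0.8, 7.6]
width: 0.176
```

```bash
python3 -m inch '0 0 -0.5 0 0 0 20; 0 0 0 0 0 0 24; 0 0 0 0 0 0 28; 0 0 0 0 0 0 34; 0 0 0 0 0 0 40; 0 0 0 0 0 0 46; 0 0 0 0 0 0 50; 0 0 0 0 0 0 50; 0 0 0 0 0 0 50'; python3 st.py; python3 - <<'E'
from h import *
p,d=manip.snapshot('wrist'); cv2.imwrite(f'pics/w9.png',cv2.resize(p[:,:,::-1],(768,576),interpolation=cv2.INTER_CUBIC))
E
```

```text
t: 11.98
position: [447.3, 383.4, 31.6]
tool_rot: [-0.0, -0.707, 0.707, -0.0]
ft_force: [-0.4, -0.8, -0.2]
width: 0.581
11.9833 [447.3 383.4  31.6] [-0.4 -0.8 -0.2] 49.6
[[-2.e-04 -1.e+00 -0.e+00]
 [-1.e+00  2.e-04 -1.e-04]
 [ 1.e-04  0.e+00 -1.e+00]]
```

View pics/w9.png

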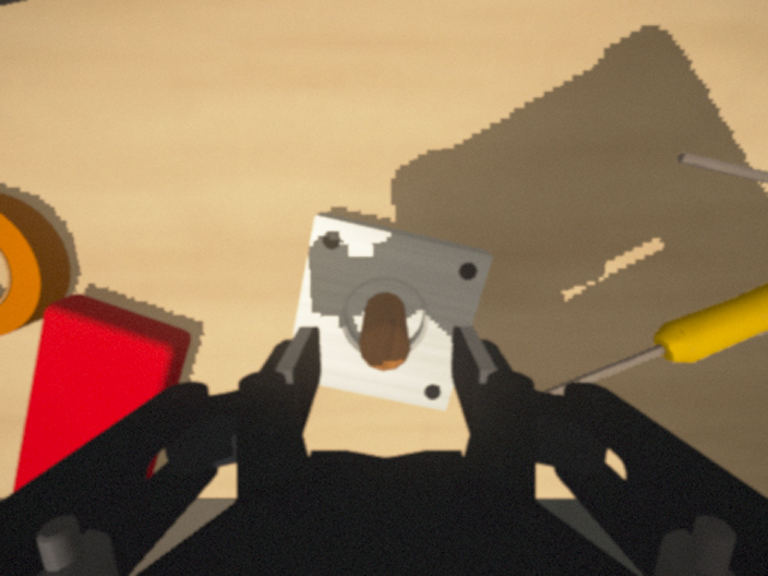

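Pin stands at (386,330) within the well ring (345–426), released. Lifting straight away.

```bash
python3 -m inch '0 0 -5 0 0 0 50; 0 0 -10 0 0 0 50; 0 0 -20 0 0 0 50; 0 0 -25 0 0 0 50; 0 0 -25 0 0 0 50; 0 0 -25 0 0 0 50; 0 0 -20 0 0 0 50; 0 0 0 0 0 0 50; 0 0 0 0 0 0 50; 0 0 0 0 0 0 50; 0 0 0 0 0 0 50'; python3 st.py; python3 - <<'E'
from h import *
C=cam('wrist')
p,d=manip.snapshot('wrist'); cv2.imwrite(f'pics/w10.png',cv2.resize(p[:,:,::-1],(768,576),interpolation=cv2.INTER_CUBIC))
np.savez('pics/w10cam.npz',K=C[0],R=C[1],t=C[2])
p,d=manip.snapshot('top'); cv2.imwrite(f'pics/t10.png',cv2.resize(p[140:240,130:400,::-1],None,fx=2.9,fy=2.9,interpolation=cv2.INTER_CUBIC))
E
```

```text
t: 12.95
position: [446.9, 383.2, 160.7]
tool_rot: [-0.001, -0.707, 0.707, 0.0]
ft_force: [0.3, 0.2, -0.5]
width: 0.587
12.95 [446.9 383.2 160.7] [ 0.3  0.2 -0.5] 50.1
[[-2.0e-04 -1.0e+00 -1.7e-03]
 [-1.0e+00  2.0e-04 -9.0e-04]
 [ 9.0e-04  1.7e-03 -1.0e+00]]
```

View pics/w10.png

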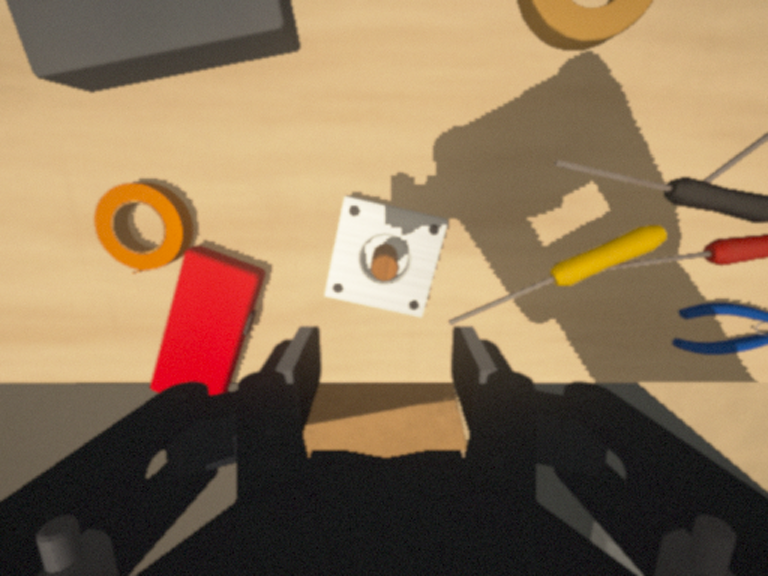

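View pics/t10.png

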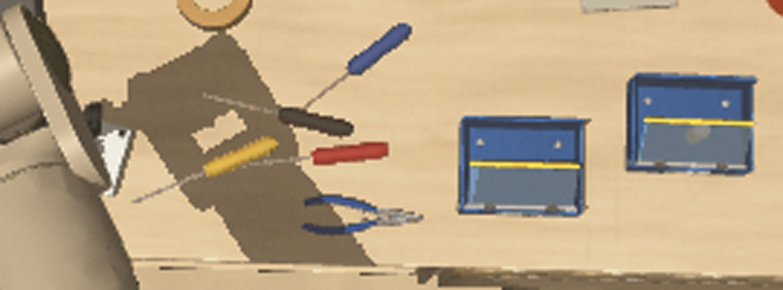

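```bash
python3 - <<'E'
from h import *
z=np.load('pics/w10cam.npz'); C=(z['K'],z['R'],z['t'])
f=lambda u,v,h:ray('',u/1.5-.17,v/1.5-.17,h,C).round(1)
print('pin top',f(383,269,51),'well',f(384,257.5,16), 'bottom edge',f(386,245,6))
print(manip.hand_in())
E
```

```text
pin top [447.2 384.9  51. ] well [447.8 384.3  16. ] bottom edge [455.8 382.7   6. ]
the job is handed in; nothing more can be done
None
```

I pushed the flap open from behind and gripped the wooden pin while holding it open. I then lifted the pin out, stood it in the round well, released it, backed off and handed the job in at about 13 s.

**Last checks:**
- **Pin:** its top measured (447.2, 384.9) mm, against (447.8, 384.3) mm for the well centre. That is within 1 mm, and the pin looks upright.
- **Seating:** I felt 5–8 N of contact as the pin touched the well floor, at the expected height.
- **Flap:** the top picture shows it shut.
- **Robot:** the fingers are open, the tool is about 130 mm above where it let go, and there is no contact force.

**One mismatch:** the gripper read about 15 mm while holding the 20 mm pin. The wrist pictures showed the pin held straight and it did not slip, so I put this down to the opening scale.

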